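# Lock a rear hub in its tilted stand and screw the freewheel home

## Task

Swing the red-knobbed locking lever of the green hub stand over until it rests against its stop, so that its pawl catches the toothed plate under the hub and the hub can no longer spin. Then screw the freewheel (the stack of dark sprockets) clockwise down the hub's thread, a part turn at a time, until it is fully home and will turn no further. Leave the lever locked and the things lying round the stand where they are.

Things in the scene. Friction and masses are not known exactly. Their poses are not given: they have to be found in the camera images.
- small_sprocket (a point): Middle of the smallest, top sprocket of the freewheel, on the hub's axis: the place to grip, 59 mm across, 5 mm thick (2.5 mm either side of this point). Fingertips can go 2.5 mm below this point before they meet the next sprocket. Above it only a 34 mm boss, 7 mm high, and the 10 mm axle, whose end is 18 mm above. z: up along the hub's axis; x turns with the freewheel.
- freewheel: The dark five-speed freewheel, 34 mm tall, stepped: sprockets 97 (bottom), 87, 79, 66 and 59 mm across, 6 mm apart. Origin: centre of its underside; z as above. Right-hand thread: clockwise seen from its z side screws it down 1.06 mm a turn, friction about 0.15 N m. It starts 1.1 to 1.5 turns short of the shoulder, where it stops dead: felt as a torque rise (0.5 N m is plenty).
- hub_shoulder (a point): Point on the axis of the silver rear hub at the shoulder where the freewheel's underside seats. z: up along the hub's axis, which leans 27 degrees from vertical towards the stand's front; x turns with the hub. Fully home, small_sprocket lies 26 mm above it (at the start 1.1 to 1.6 mm more). Until the lever is locked the hub spins along with the freewheel, and the thread does not turn.
- stand: The green hub stand, fixed: base 130x130 mm, its front (-x) faces about towards the robot, z up; origin under the base's centre. A toothed steel plate, 74 mm wide, on its tilted head carries the hub, its top 88.5 mm below hub_shoulder.
- lock_lever (a joint): Angle of the locking lever, rad: 0 wide open, 1.257 locked against its stop; grows anticlockwise seen from above (about the hub's z axis). Starts between 0 and 0.3. It turns against 0.12 N m of friction and stays where it is left; from about 0.75 its pawl meets the toothed plate under the hub and carries it along a little. Turning the hub clockwise holds the lever shut; anticlockwise pushes it open.
- lever_knob (a point): Centre of the red ball knob (26 mm across) at the end of the locking lever, left of the hub; below it a 9 mm stem goes 26 mm down, parallel to the hub's axis, to the lever arm. It moves on a circle of 90 mm radius about lever_pivot, square to the hub's axis: pointing back, away from the robot, at the start and swung out to the left when locked.
- lever_pivot (a point): Point on the lever's hinge axis level with the knob: the centre of the circle on which the knob moves. The hinge axis is parallel to the hub's axis, 66 mm from it. z: up along the hinge axis; x and y turn with the lever.
- grease_tin: grease tin, 73 mm wide, 92 mm tall; origin under its centre. Leave alone
- oil_bottle: oil bottle with a long red spout, 45 mm wide, 165 mm tall; origin under its centre. Leave alone
- front_hub: second, smaller hub lying on the counter, 55x130x55 mm; origin under its centre. Leave alone
- coffee_mug: white mug, 82x114x91 mm; origin under its centre. Leave alone
- spanner: chromed open-ended spanner lying before the stand, 30x173x6 mm; origin under its centre. Leave alone
- track_nut: small flanged nut lying left of the stand, 21x21x7 mm; origin under its centre. Leave alone
- spacer_ring: dark spacer ring lying left of the stand, 37x37x8 mm; origin under its centre. Leave alone

How it is judged:
On the way:
1. the locking lever is locked against its stop while the freewheel is still well short of home (value of joint lock_lever above 1.2 rad and z of small_sprocket in the frame of hub_shoulder above 0.0267 m), for 0.2 s.
At the end, for the whole second after the job is handed in: The locking lever rests locked against its stop (above 1.2 rad), and the freewheel has been screwed fully home: no more than 0.12 rad (7 degrees) short of the point where it stops on the hub's shoulder (value of joint lock_lever above 1.2 rad and z of small_sprocket in the frame of hub_shoulder below 0.0263 m and angle between the x axis of small_sprocket and the x axis of hub_shoulder, either way round below 0.12 rad); the robot touches nothing.
It fails at once if one of the loose things round the stand is moved by more than 30 mm (distance of any of grease_tin, oil_bottle, front_hub, coffee_mug, spanner, track_nut, spacer_ring from where it was at the start of the episode above 0.03 m).
It also fails if it takes over 72 s, if anything falls off the work surface, if the arm or the gripper's body presses on something with over 40 N, if the wrist force passes 120 N, or if a joint passes its speed limit or range.

## Robot

A 6-joint arm with a two-finger parallel gripper is mounted at the origin on a cart in front of the work surface, level with it; the furniture and walls round the work are solid. World frame = base frame: x ahead of the robot, y to its left, z up, the work surface at z = 0. Lengths are in m, angles in rad, forces in N, time in s.
With the tool pointing down it reaches from about 0.25 to 0.775 m from the base axis. Payload 4 kg.
Tool frame: the origin (TCP) lies on the centre line of the jaws, within the pads' length; the fingertips stand 25 mm ahead of it and the grasp point (between the pads) lies 6 mm ahead of it; z points along the fingers, y is the line along which they close (so a half turn about z gives the same grasp; the last joint's range is limited). The gripper opens to 94 mm and grips with 3 to 60 N. Pads are 16 mm wide; open, the fingers measure 119 mm over their backs; the gripper's body (75 mm by 177 mm) begins 78 mm behind the grasp point.
Start: joints at [1.007, 0.087, 1.371, -0, 1.684, -0.103], TCP at [0.245, 0.493, 0.231] pointing down, gripper open.
Joint ranges: [-3.1, 3.1], [-0.76, 2.03], [0.27, 2.55], [-1.08, 4.22], [0.17, 2.65], [-2.57, 2.57]. Speed limits (rad/s): [2.79, 2.79, 3.14, 3.14, 3.14, 3.14].

## Interface

Orientations are given as [roll, pitch, yaw] about the fixed x, y, z axes, in that order (R = Rz(yaw) Ry(pitch) Rx(roll)).
In Python, from bench import robot, imaging gives the robot as it stands. The module is installed in compiled form; this text tells all that it offers.
- The arm moves only by the tool drive_tool, never from a script. Its argument "series" is a list of rows, each a list of 3 entries, a list of its own where there are three numbers: the finger opening in m, from 0 to 0.094, then the shift along the tool's x, y, z in m, then the turn, a rotation vector about the tool's x, y, z in rad. A call has 1 to 5 rows; each row is the pose to reach, as a shift and turn from the pose commanded when the call began, along the tool's axes at that moment; what a row does not reach only later rows make up. A row lasts 1/8 s, in which the tool goes at most 62.5 mm and 10.7 degrees, less where a joint would pass 70% of its speed; a pose out of reach is approached as far as the arm can. A call with a gripper value outside its range is refused whole. The fingers move at their own pace and stop on an object; the grip force is fixed at half the most. Time passes only in rows, so rows that repeat a pose let the fingers close. It gives the time, the measured TCP pose, the force, the opening and the grip force at its end, in the units of the state.
- robot.get_obs(): the state, without advancing time (a new reading comes with each control period).
- imaging.snapshot(name): name is "scene" or "top" or "wrist"; returns the picture (400x640x3 uint8, red, green, blue); there is no depth.
- imaging.get_calibration(name): a dict with "intrinsics" (3x3 intrinsics, pixels), "position" and "rotation" of the camera in the world. Camera axes: x right, y up, looking along -z (the intrinsics and any distortion apply to the point x, -y, -z); pixel columns grow to the right and rows downward; lengths in m; the calibration is good to about 2 mm. A picture is of the moment at which its call begins: read the wrist's pose just before it. get_calibration takes no time and is no camera call; for the wrist camera it gives the pose at the moment of the call.
- robot.close_job(): hands the job in; it is judged then, once.
The state is a dict: "time": time; "joint_positions": joint angles; "qvel": joint speeds; "joint_torque": joint torques, N m; "tool_pos": TCP position; "ee_rot": TCP orientation; "wrist_force": force on the tool from outside, world axes, zero at the start; "wrist_torque": the same for the moment, N m; "width": finger opening in m; "finger_force": force on a finger pad.
Only numpy, scipy, OpenCV 4.12 (cv2) and the standard library are available. Lean on these libraries where they do the work, as an engineer would, in place of code of your own. Each camera call takes 0.05 s, during which the arm holds its last target. There are 200 camera calls.

## Working session

There is one attempt and no reset: what is moved stays moved. The work goes in short steps, Python scripts to look and compute and a tool call to move; the robot and the scene stay as the last step left them, time stands still between calls to the robot, and variables do not carry over. Pictures are saved under pics/ and viewed, at most 10 in all, crops included, and the job is handed in when it is done.

Besides the shell and the picture viewer there is one more tool, called after "Emit:" as a command line: name --argument value ..., lists and objects as JSON in quotes. drive_tool: Moves the arm, as the interface text tells. Its arguments: {"type":"object","properties":{"series":{"type":"array"}},"required":["series"]}

```bash
mkdir -p pics; python3 - <<'E'
from bench import robot, imaging
import cv2, numpy as np
for n in("scene","top"):
    im=imaging.snapshot(n); cv2.imwrite(f"pics/{n}0.png",im[:,:,::-1])
    c=imaging.get_calibration(n); print(n,{k:np.round(v,4).tolist() if not isinstance(v,str) else v for k,v in c.items()})
print(robot.get_obs())
E
```

```text
scene {'intrinsics': [[478.205, 0.0, 325.4019], [0.0, 478.205, 198.95], [0.0, 0.0, 1.0]], 'position': [-0.1549, -0.6435, 0.599], 'rotation': [1.147, -0.0094, -0.7737]}
top {'intrinsics': [[434.8808, 0.0, 320.962], [0.0, 434.8808, 201.9032], [0.0, 0.0, 1.0]], 'position': [0.4813, 0.0954, 1.1271], 'rotation': [0.0583, -0.0088, -1.5483]}
{'time': 0.1, 'joint_positions': array([ 1.00690335e+00,  8.78834582e-02,  1.37204758e+00,  3.05155487e-06,
        1.68358661e+00, -1.03112140e-01]), 'qvel': array([-0.00038536, -0.00024549, -0.00423501,  0.00106825, -0.00019318,
        0.00248099]), 'joint_torque': array([ 2.07082951e-03, -3.41250265e+01, -3.03302765e+01,  7.19601614e-02,
        3.03745118e-02, -1.02672509e-04]), 'tool_pos': array([0.24433834, 0.49227437, 0.22944805]), 'ee_rot': array([-3.13967820e+00, -2.01155279e-04,  2.68081196e+00]), 'wrist_force': array([-0.08411453,  0.25293206,  0.36018851]), 'wrist_torque': array([ 0.00516504, -0.02110054, -0.00508324]), 'finger_force': 0.0, 'width': 0.09418876670724359}
```

View pics/scene0.png

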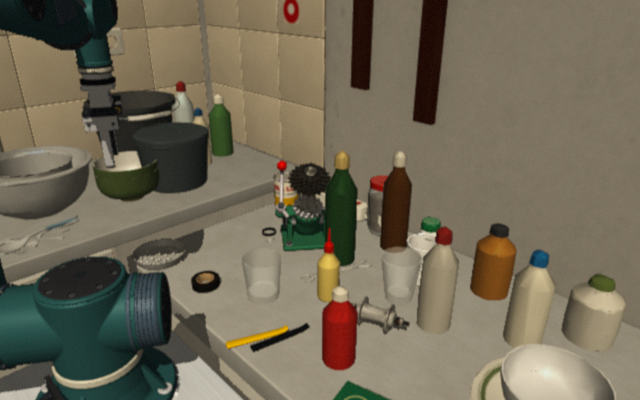

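View pics/top0.png

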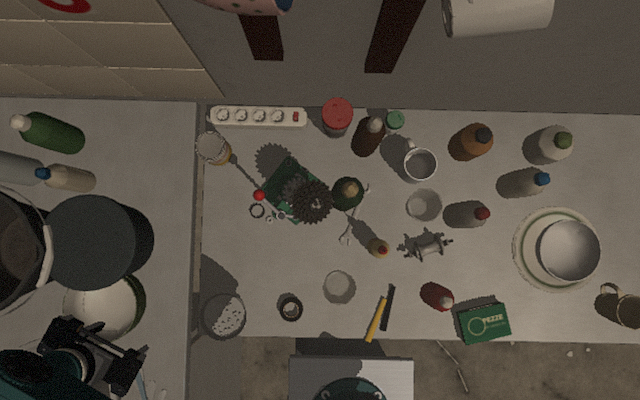

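The scene view shows the stand at about (305,215), with the freewheel at (308,180) and the knob at (282,165). In the top view the freewheel is at (303,198), the knob at (259,196), and a dark green bottle stands close by on the right at (347,192). I'll zoom in next.

```bash
cat > h.py <<'E'
import numpy as np, cv2
from scipy.spatial.transform import Rotation as R
from bench import robot, imaging
def cal(n):
    c=imaging.get_calibration(n); r=np.array(c["rotation"]); 
    r=r if r.shape==(3,3) else R.from_euler("xyz",r).as_matrix()
    return np.array(c["intrinsics"]),np.array(c["position"]),r
def ray(c,u,v):
    K,p,r=c; d=r@np.array([(u-K[0,2])/K[0,0],-(v-K[1,2])/K[1,1],-1]); return p,d/np.linalg.norm(d)
def proj(c,X):
    K,p,r=c; q=(np.atleast_2d(X)-p)@r; return np.c_[K[0,2]-K[0,0]*q[:,0]/q[:,2],K[1,2]+K[1,1]*q[:,1]/q[:,2]]
def plane(c,u,v,z):
    p,d=ray(c,u,v); return p+d*(z-p[2])/d[2]
def tri(rays):
    A=0;b=0
    for p,d in rays:
        M=np.eye(3)-np.outer(d,d);A=A+M;b=b+M@p
    X=np.linalg.solve(A,b); return X,[np.linalg.norm(np.cross(X-p,d)) for p,d in rays]
def red(im,lo=90):
    i=im.astype(int); return ((i[...,0]>lo)&(i[...,1]<.45*i[...,0])&(i[...,2]<.45*i[...,0])).astype(np.uint8)
def tool():
    o=robot.get_obs(); return o["tool_pos"],R.from_euler("xyz",o["ee_rot"]).as_matrix()
E
python3 - <<'E'
from h import *
a=cv2.imread("pics/top0.png")[130:235,220:370]; b=cv2.imread("pics/scene0.png")[145:255,260:400]
a=cv2.resize(a,None,fx=4,fy=4,interpolation=2)[:, :600]; cv2.imwrite("pics/tc.png",a)
cv2.imwrite("pics/sc.png",cv2.resize(b,None,fx=5,fy=5,interpolation=2))
for n,(x,y) in (("top",(259,196)),("scene",(282,165))):
    m=red(cv2.imread(f"pics/{n}0.png")[:,:,::-1]); N,l,s,ce=cv2.connectedComponentsWithStats(m)
    for i in range(1,N):
        if np.hypot(*(ce[i]-(x,y)))<12: print(n,ce[i],s[i])
E
```

```text
top [259.08450704 195.26760563] [255 191  10  10  71]
scene [281.52112676 165.08450704] [277 161  10   9  71]
```

View pics/tc.png

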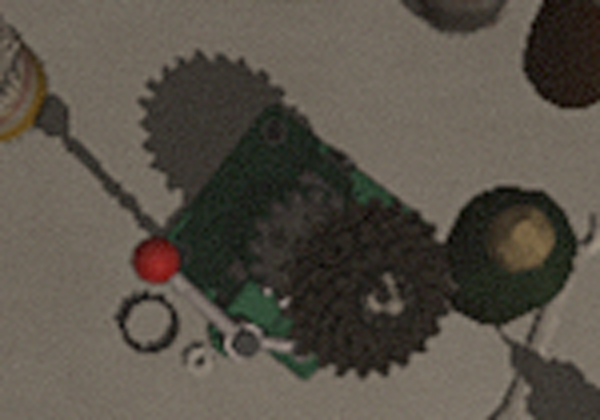

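View pics/sc.png

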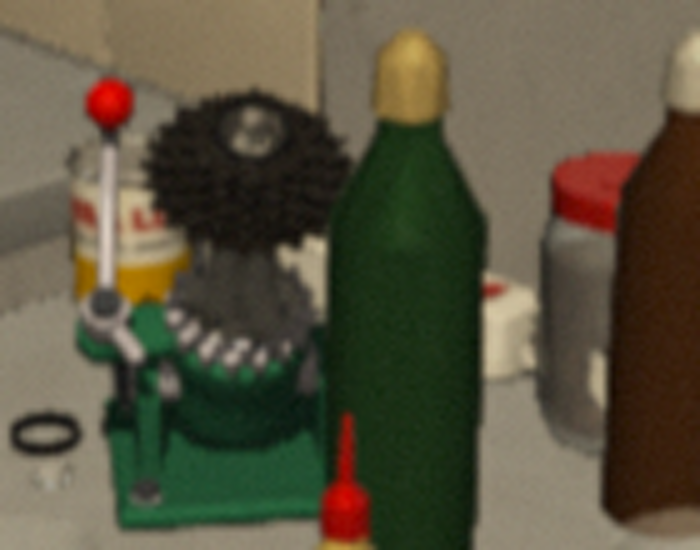

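```bash
python3 - <<'E'
from h import *
np.set_printoptions(precision=4,suppress=True)
T=cal("top");S=cal("scene")
print("knob",tri([ray(T,259.08,195.27),ray(S,281.52,165.08)]))
print("axle end",tri([ray(T,317,203),ray(S,311,171)]))
print("hinge bolt low",tri([ray(T,281.2,215.5),ray(S,281.2,205.5)]))
print("bottle top",tri([ray(T,220+525/4,130+238/4),ray(S,260+412/5,145+45/5)]))
for u,v in [(288.7,155),(262.5,190),(297.5,223.7)]: print("corner",plane(T,u,v,.012))
for u,v in [(283.5,243),(284,249.5),(325,249)]: print("sc corner",plane(S,u,v,.0))
print("bottle base right/left in scene", plane(S,326+14,263,0),plane(S,260+410/5,263,0))
E
```

```text
knob (array([0.5468, 0.2229, 0.189 ]), [np.float64(0.0008899558824814669), np.float64(0.0008899558824814843)])
axle end (array([0.5311, 0.0978, 0.2125]), [np.float64(0.0015360890473309215), np.float64(0.0015360890473310495)])
hinge bolt low (array([0.5068, 0.1804, 0.1062]), [np.float64(0.00021901951427062442), np.float64(0.00021901951427067058)])
bottle top (array([0.5579, 0.0291, 0.2639]), [np.float64(3.375379788603858e-05), np.float64(3.375379788608198e-05)])
corner [0.666 0.173 0.012]
corner [0.5737 0.2379 0.012 ]
corner [0.4893 0.1458 0.012 ]
sc corner [0.5108 0.1813 0.    ]
sc corner [0.491  0.1555 0.    ]
sc corner [0.5661 0.0878 0.    ]
bottle base right/left in scene [0.5464 0.0171 0.    ] [0.5498 0.0139 0.    ]
```

```bash
cat >> h.py <<'E'
psi=np.radians(48)
def frame(psi):
    c,s=np.cos(np.radians(27)),np.sin(np.radians(27))
    a=np.array([-s*np.cos(psi),-s*np.sin(psi),c]); ex=np.array([c*np.cos(psi),c*np.sin(psi),s]); return a,ex,np.cross(a,ex)
a,ex,ey=frame(psi)
def toolR(ang,a=a,ex=ex,ey=ey):  # tool z=-a, tool y at angle ang (deg, anticlockwise about a) from ex
    y=np.cos(np.radians(ang))*ex+np.sin(np.radians(ang))*ey; z=-a; return np.c_[np.cross(y,z),y,z]
def move(p,Rt):  # p target TCP
    t,r=tool(); sh=r.T@(p-t); rv=R.from_matrix(r.T@Rt).as_rotvec()
    print("shift",sh.round(4).tolist(),"rot",rv.round(4).tolist(),"deg",np.degrees(np.linalg.norm(rv)).round(1))
E
python3 - <<'E'
from h import *
K=np.array([.5468,.2229,.189]); move(K+.1*a,toolR(90))
E
```

```text
shift [-0.3785, -0.1506, -0.0484] rot [-0.3071, -0.404, -1.2727] deg 78.5
```

Emit:
drive_tool --series '[[0.06,[0,0,-0.04],[0,0,0]],[0.06,[-0.1,-0.04,-0.05],[-0.06,-0.08,-0.25]],[0.06,[-0.2,-0.08,-0.05],[-0.12,-0.16,-0.5]],[0.06,[-0.26,-0.105,-0.05],[-0.18,-0.24,-0.76]],[0.06,[-0.31,-0.125,-0.05],[-0.24,-0.32,-1.0]]]'

```text
time: 0.72
tool_pos: [0.4008, 0.3174, 0.2791]
ee_rot: [3.059, 0.242, -2.952]
wrist_force: [0.6, -0.1, -0.3]
width: 0.0599
finger_force: 0.0
```

```bash
python3 - <<'E'
from h import *
K=np.array([.5468,.2229,.189]); move(K+.1*a,toolR(90)); o=robot.get_obs(); print(o["joint_positions"],o["time"])
E
```

```text
shift [-0.0865, -0.1491, 0.0101] rot [-0.147, -0.1956, -0.6164] deg 38.0
[ 0.56595649 -0.18705002  1.5583253  -0.01101847  1.51516784 -1.20537761] 0.725
```

Emit:
drive_tool --series '[[0.06,[-0.02,-0.04,0],[-0.04,-0.05,-0.16]],[0.06,[-0.05,-0.08,0],[-0.08,-0.1,-0.32]],[0.06,[-0.07,-0.12,0.01],[-0.12,-0.15,-0.48]],[0.06,[-0.0865,-0.149,0.01],[-0.147,-0.196,-0.616]],[0.06,[-0.0865,-0.149,0.01],[-0.147,-0.196,-0.616]]]'

```text
time: 1.35
tool_pos: [0.5159, 0.1871, 0.2765]
ee_rot: [3.139, 0.469, -2.314]
wrist_force: [-0.4, 1.0, -0.3]
width: 0.06
finger_force: 0.0
```

```bash
python3 - <<'E'
from h import *
K=np.array([.5468,.2229,.189]); o=robot.get_obs(); print(o["joint_positions"],o["time"],o["tool_pos"])
move(K+.1*a,toolR(90)); c=cal("wrist"); im=imaging.snapshot("wrist"); cv2.imwrite("pics/w1.png",im[:,:,::-1])
print(c[1],proj(c,K)); m=red(im,70); N,l,s,ce=cv2.connectedComponentsWithStats(m)
for i in range(1,N):
    if s[i][4]>60: print(ce[i],s[i])
E
```

```text
[ 0.05141521 -0.19869691  1.62113813  0.33012291  1.38478959 -2.35383528] 1.35 [0.5159401  0.18709953 0.27653713]
shift [-0.0024, 0.001, -0.0006] rot [-0.0017, -0.0025, -0.0093] deg 0.6
[0.42668238 0.09028795 0.3837086 ] [[315.89865831 208.36723165]]
[ 77.58559401 166.72778297] [  22  148   88   57 1069]
[315.07389937 208.91194969] [301 195  29  32 636]
```

View pics/w1.png

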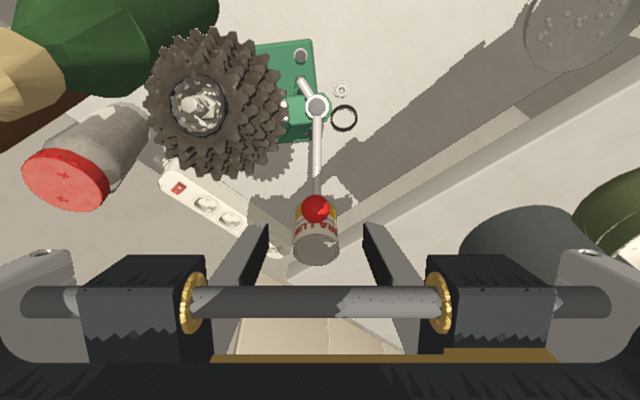

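The wrist view shows the knob at (315,209), which matches the estimate to within 1 px, and the lever hinge at (317,106). The freewheel's axle end is near (188,103) and the green bottle is at upper left. I'll refine the hub axis with this third ray.

```bash
python3 - <<'E'
from h import *
np.set_printoptions(precision=4,suppress=True)
T=cal("top");S=cal("scene");W=cal("wrist")
print("knob",tri([ray(T,259.08,195.27),ray(S,281.52,165.08),ray(W,315.07,208.9)]))
print("bolt",tri([ray(T,281.2,215.5),ray(S,281.2,205.5),ray(W,317,106)]))
print("axle",tri([ray(T,317,203),ray(S,311,171),ray(W,188,103)]))
print("bottle",tri([ray(T,220+525/4,130+238/4),ray(S,260+412/5,145+45/5)]))
im=cv2.imread("pics/w1.png"); cv2.imwrite("pics/w1c.png",cv2.resize(im[10:190,130:350],None,fx=3.3,fy=3.3,interpolation=2))
K=np.array([.5468,.2229,.189]); move(K+.008*a,toolR(90))
E
```

```text
knob (array([0.547 , 0.2229, 0.1892]), [np.float64(0.0007250620639914451), np.float64(0.0011207281576597992), np.float64(0.0005716666241514386)])
bolt (array([0.5064, 0.1803, 0.1061]), [np.float64(0.0005071025592049229), np.float64(0.00015559723758913944), np.float64(0.0005634795092564777)])
axle (array([0.5304, 0.0955, 0.2135]), [np.float64(0.0022619616153540492), np.float64(0.002568125158343925), np.float64(0.0030170621770876957)])
bottle (array([0.5579, 0.0291, 0.2639]), [np.float64(3.375379788603858e-05), np.float64(3.375379788608198e-05)])
shift [-0.0024, 0.001, 0.0915] rot [-0.0018, -0.0025, -0.0086] deg 0.5
```

View pics/w1c.png

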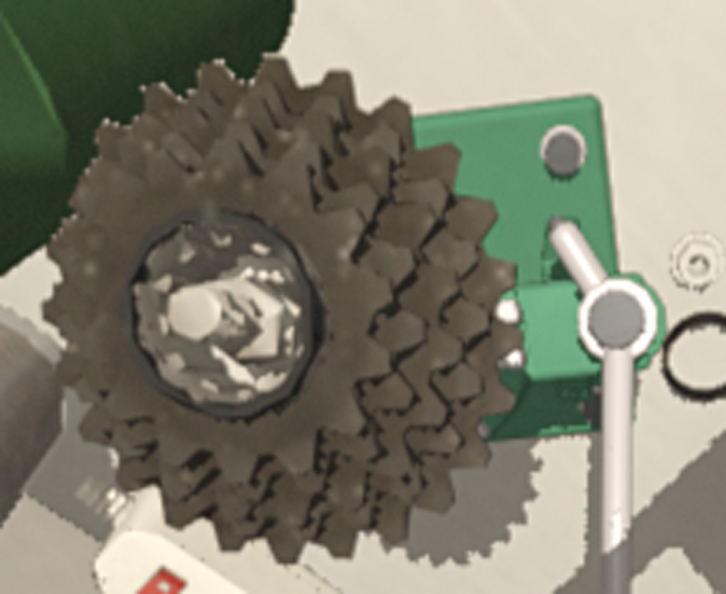

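```bash
python3 - <<'E'
from h import *
np.set_printoptions(precision=4,suppress=True)
T=cal("top");S=cal("scene");W=cal("wrist"); B=np.array([.5064,.1803,.1061])
for d in(.0,.005,.0085):
  rs=[(p+o*a,v) for (p,v),o in ((ray(W,188.5,104),0),(ray(W,198.5,105.2),.0085),(ray(T,317,203),d),(ray(S,311,171),d))]
  X,e=tri(rs); w=X-B; perp=w-a*(w@a); print(d,X,np.array(e),"dist hinge",np.linalg.norm(perp),"ex,ey",w@ex,w@ey,"axial",w@a,proj(W,[X-.018*a+.0295*q for q in(ex,-ex,ey,-ey)]).round(0).tolist())
E
```

```text
0.0 [0.5302 0.0955 0.2133] [0.0025 0.0011 0.0025 0.0024] dist hinge 0.07474267388970685 ex,ey 0.006654702463421054 -0.07444583423742665 axial 0.11688321110217734 [[208.0, 153.0], [199.0, 59.0], [249.0, 108.0], [159.0, 108.0]]
0.005 [0.5285 0.0947 0.217 ] [0.0018 0.0014 0.0023 0.0018] dist hinge 0.0740333768147483 ex,ey 0.006849177391755705 -0.07371587109741547 axial 0.12093374125250189 [[207.0, 154.0], [198.0, 58.0], [248.0, 108.0], [157.0, 108.0]]
0.0085 [0.5274 0.0942 0.2196] [0.0013 0.0018 0.0024 0.0015] dist hinge 0.07353741553546674 ex,ey 0.006985309841589883 -0.07320489689940758 axial 0.12376911235772912 [[206.0, 155.0], [197.0, 58.0], [248.0, 107.0], [156.0, 108.0]]
```

Emit:
drive_tool --series '[[0.06,[-0.0024,0.001,0.04],[0,0,0]],[0.06,[-0.0024,0.001,0.08],[0,0,0]],[0.06,[-0.0024,0.001,0.0915],[0,0,0]],[0.02,[-0.0024,0.001,0.0915],[0,0,0]],[0.02,[-0.0024,0.001,0.0915],[0,0,0]]]'

```text
time: 2.02
tool_pos: [0.5442, 0.2231, 0.1999]
ee_rot: [-3.141, 0.473, -2.31]
wrist_force: [1.2, -0.3, 0.1]
width: 0.0433
finger_force: 0.0
```

```bash
python3 - <<'E'
from h import *
np.set_printoptions(precision=4,suppress=True)
# wrist pose at picture time (TCP then): reconstruct camera from offset to current
W=cal("wrist"); t,r=tool(); t0=np.array([.51594,.1871,.27654]); r0=R.from_euler("xyz",[3.139,.469,-2.314]).as_matrix()
M=r0@r.T; C=(W[0],t0+M@(W[1]-t),M@W[2]); print(C[1])
T=cal("top")
g=lambda u,v:plane(C,130+u/3.3,10+v/3.3,.01)
f=g(590,97)-g(415,118); l=g(617,262)-g(601,110)
print("front edge",f,np.degrees(np.arctan2(f[1],f[0])),"left edge",l,np.degrees(np.arctan2(l[1],l[0])),"corner",g(600,97))
u=lambda x,y:plane(T,220+x/4,130+y/4,.01)
for p,q in (((275,100),(172,238)),((285,105),(408,207)),((275,100),(408,207)),((210,325),(305,377))):
    d=u(*q)-u(*p); print(u(*p),u(*q),np.degrees(np.arctan2(d[1],d[0])))
E
```

```text
[0.4267 0.0903 0.3837]
front edge [-0.0496  0.0365  0.    ] 143.67249398116198 left edge [0.0315 0.043  0.    ] 53.72283916250019 corner [0.4846 0.1488 0.01  ]
[0.6663 0.1731 0.01  ] [0.5752 0.2369 0.01  ] 144.97738403221737
[0.6632 0.1665 0.01  ] [0.5988 0.0855 0.01  ] -128.4744477845972
[0.6663 0.1731 0.01  ] [0.5988 0.0855 0.01  ] -127.62205579937006
[0.5198 0.2108 0.01  ] [0.4878 0.149  0.01  ] -117.34076535062722
```

Emit:
drive_tool --series '[[0.02,[0,0,0],[0,0,0]],[0.02,[0,0,0],[0,0,0]],[0.02,[0,0,0],[0,0,0]]]'

```text
time: 2.4
tool_pos: [0.5447, 0.2227, 0.1998]
ee_rot: [-3.14, 0.473, -2.31]
wrist_force: [0.6, -1.8, 3.9]
width: 0.0243
finger_force: 30.0
```

```bash
sed -i 's/radians(48)/radians(53.7)/' h.py; python3 - <<'E'
from h import *
np.set_printoptions(precision=4,suppress=True)
K=np.array([.547,.2229,.1892]); B=np.array([.5064,.1803,.1061]); w=K-B; v=w-a*(w@a); print("a",a,"r",np.linalg.norm(v),"ang",np.arctan2(v@ey,v@ex),"axial",w@a)
P=K-v; print("pivot",P)
t,r=tool()
for th in np.arange(.2,1.5,.15): print(th.round(2),(r.T@(R.from_rotvec(a*th).apply(v)-v)).round(4))
T=cal("top");S=cal("scene")
t0=np.array([.51594,.1871,.27654]); r0=R.from_euler("xyz",[3.139,.469,-2.314]).as_matrix(); W=cal("wrist"); M=r0@r.T; W=(W[0],t0+M@(W[1]-t),M@W[2])
for d in(.0,.004,.0085):
  rs=[(p+o*a,q) for (p,q),o in ((ray(W,188.5,104),0),(ray(W,198.5,105.2),.0085),(ray(T,317,203),d),(ray(S,311,171),d))]
  X,e=tri(rs); w=X-B; perp=w-a*(w@a); print(d,X,np.array(e),"dist hinge",np.linalg.norm(perp),"ex,ey",w@ex,w@ey,"axial",w@a)
E
```

```text
a [-0.2688 -0.3659  0.891 ] r 0.09004608981818152 ang -0.0833976127658244 axial 0.047543997607016525
pivot [0.4936 0.1629 0.1485]
0.2 [ 0.002   0.0178 -0.0009]
0.35 [ 0.0058  0.0308 -0.0015]
0.5 [ 0.0115  0.043  -0.0022]
0.65 [ 0.0189  0.0542 -0.0028]
0.8 [ 0.028   0.0642 -0.0033]
0.95 [ 0.0384  0.0727 -0.0037]
1.1 [ 0.05    0.0796 -0.0041]
1.25 [ 0.0626  0.0847 -0.0044]
1.4 [ 0.0757  0.0878 -0.0047]
0.0 [0.5302 0.0952 0.2134] [0.0025 0.0012 0.0026 0.0026] dist hinge 0.06949940178221134 ex,ey 0.00015752787995516675 -0.06949922325502839 axial 0.12031325328332707
0.004 [0.5289 0.0946 0.2163] [0.0019 0.0013 0.0024 0.002 ] dist hinge 0.06890273218785588 ex,ey 0.00036191672859819664 -0.06890178168402435 axial 0.12344581853304987
0.0085 [0.5276 0.0939 0.2195] [0.0013 0.0017 0.0025 0.0016] dist hinge 0.06823222687055806 ex,ey 0.0005918541833215032 -0.0682296599166447 axial 0.12696995443898798
```

Emit:
drive_tool --series '[[0.02,[0.002,0.0178,-0.001],[0,0,0]],[0.02,[0.0058,0.0308,-0.0015],[0,0,0]],[0.02,[0.0115,0.043,-0.0022],[0,0,0]],[0.02,[0.0189,0.0542,-0.0028],[0,0,0]],[0.02,[0.028,0.0642,-0.0033],[0,0,0]]]'

```text
time: 3.02
tool_pos: [0.4795, 0.2509, 0.1921]
ee_rot: [3.137, 0.483, -2.31]
wrist_force: [0.7, 9.6, 4.6]
width: 0.0209
finger_force: 19.3
```

```bash
cat > lev.py <<'E'
from h import *
# knob position from grasp point while gripped
P=np.array([.4936,.1629,.1485]); t,r=tool(); w=t-.004*0-P; v=w-a*(w@a); th=np.arctan2(v@ey,v@ex)
print("r",np.linalg.norm(v),"ang",th)
for d in (.1,.2,.3,.4,.5,.6): print(d,(r.T@(.09*np.cos(th+d)*ex+.09*np.sin(th+d)*ey-v)).round(4))
E
python3 lev.py
```

```text
r 0.09863122919195987 ang 0.6982514016002596
0.1 [ 0.0128 -0.0002 -0.0002]
0.2 [ 0.02    0.0051 -0.0005]
0.3 [ 0.0278  0.0097 -0.0008]
0.4 [ 0.036   0.0134 -0.0011]
0.5 [ 0.0445  0.0163 -0.0013]
0.6 [ 0.0533  0.0183 -0.0015]
```

```bash
python3 - <<'E'
from h import *
im=imaging.snapshot("wrist"); cv2.imwrite("pics/w2.png",im[:,:,::-1]); W=cal("wrist"); m=red(im,70)
N,l,s,ce=cv2.connectedComponentsWithStats(m)
for i in range(1,N):
    if s[i][4]>60: print(ce[i],s[i])
t,r=tool(); P=np.array([.4936,.1629,.1485])
print("grasp px",proj(W,[t,t+.006*r[:,2]]))
for i in range(1,N):
    if s[i][4]>60:
        p,d=ray(W,*ce[i]); X=p+d*((P-p)@a)/(d@a); print(X,np.linalg.norm(X-P),np.arctan2((X-P)@ey,(X-P)@ex),"in tool",r.T@(X-t))
E
```

```text
[315.31909028 223.30392833] [ 294  202   43   43 1451]
grasp px [[314.07833719 251.69274816]
 [314.12105302 247.4440399 ]]
[0.47156972 0.24606518 0.17600569] 0.09032354338377221 0.8355474147042518 in tool [0.01344175 0.00068865 0.010072  ]
```

View pics/w2.png

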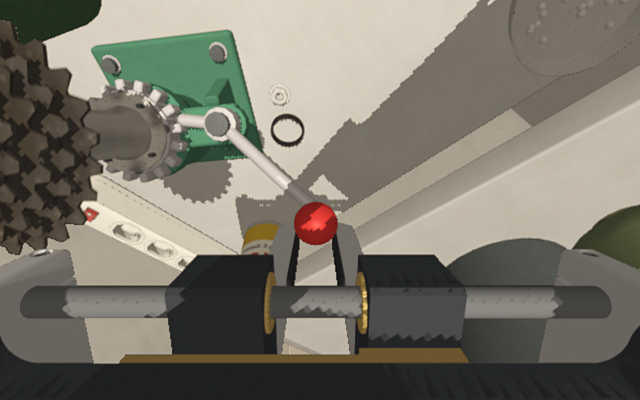

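The knob has swung to about 0.92 rad of travel, but it rolled 13 mm along the pads toward tool +x, so I need to regrip it.

Emit:
drive_tool --series '[[0.05,[0,0,0],[0,0,0]],[0.05,[0.01,0,0.002],[0,0,0]],[0.05,[0.018,0.001,0.004],[0,0,0]],[0.02,[0.018,0.001,0.004],[0,0,0]],[0.02,[0.018,0.001,0.004],[0,0,0]]]'

```text
time: 3.7
tool_pos: [0.4659, 0.2388, 0.1753]
ee_rot: [3.131, 0.47, -2.313]
wrist_force: [-6.2, 12.5, 0.4]
width: 0.0334
finger_force: 6.2
```

Emit:
drive_tool --series '[[0.02,[0,0,0],[0,0,0]],[0.02,[0,0,0],[0,0,0]]]'

```text
time: 3.95
tool_pos: [0.4645, 0.242, 0.176]
ee_rot: [3.124, 0.473, -2.313]
wrist_force: [-7.5, 15.7, 0.8]
width: 0.0245
finger_force: 30.0
```

```bash
cat > knob.py <<'E'
from h import *
im=imaging.snapshot("wrist"); W=cal("wrist"); m=red(im,70)
N,l,s,ce=cv2.connectedComponentsWithStats(m); t,r=tool(); P=np.array([.4936,.1629,.1485])
for i in range(1,N):
    if s[i][4]>500:
        p,d=ray(W,*ce[i]); X=p+d*((P-p)@a)/(d@a); v=X-P; th=np.arctan2(v@ey,v@ex); rr=np.linalg.norm(v)
        print(X,rr,"ang",th,"swung",th+.083,"in tool",(r.T@(X-t)).round(4))
        if .085<rr<.095:
            for q in np.arange(.1,.6,.1): print(q.round(1),(r.T@(R.from_rotvec(a*q).apply(v)-v)).round(4))
o=robot.get_obs(); print(o["wrist_force"],o["width"],o["joint_positions"].round(3),o["time"])
E
python3 knob.py
```

```text
[0.46552278 0.24463347 0.17359374] 0.08999103705467816 ang 0.9094074941558894 swung 0.9924074941558894 in tool [-0.0013  0.0009  0.0033]
0.1 [ 0.0078  0.0044 -0.0002]
0.2 [ 0.0161  0.008  -0.0003]
0.3 [ 0.0246  0.0108 -0.0004]
0.4 [ 0.0334  0.0127 -0.0005]
0.5 [ 0.0423  0.0138 -0.0006]
[-7.10177526 16.2739074   0.59601058] 0.024543993265205507 [ 0.191 -0.245  1.859  0.315  1.166 -2.284] 4.0
```

Emit:
drive_tool --series '[[0.02,[0.0078,0.0044,0],[0,0,0]],[0.02,[0.016,0.008,0],[0,0,0]],[0.02,[0.0245,0.0108,0],[0,0,0]],[0.02,[0.0245,0.0108,0],[0,0,0]]]'

```text
time: 4.5
tool_pos: [0.4452, 0.2281, 0.165]
ee_rot: [3.14, 0.47, -2.31]
wrist_force: [-1.5, -0.8, 0.4]
width: 0.0203
finger_force: 0.0
```

```bash
python3 knob.py
```

```text
[0.45575243 0.23982615 0.16867247] 0.08807382805039819 ang 1.041987864466267 swung 1.124987864466267 in tool [-0.0161  0.0002  0.0038]
0.1 [ 0.0082  0.0033 -0.0002]
0.2 [ 0.0166  0.0058 -0.0003]
0.3 [ 0.0253  0.0074 -0.0003]
0.4 [ 0.034   0.0081 -0.0004]
0.5 [ 0.0428  0.008  -0.0004]
[ 0.03546526 -0.30730434  0.09241366] 0.019730466226460238 [ 0.175 -0.299  1.921  0.308  1.157 -2.3  ] 4.55
```

Emit:
drive_tool --series '[[0.0,[0,0,-0.04],[0,0,0]],[0.0,[-0.025,0,-0.045],[0,0,0]],[0.0,[-0.05,0,-0.045],[0,0,0]],[0.0,[-0.05,0,-0.006],[0,0,0]],[0.0,[-0.05,0,-0.006],[0,0,0]]]'

```text
time: 5.18
tool_pos: [0.4719, 0.2584, 0.1893]
ee_rot: [3.135, 0.463, -2.312]
wrist_force: [-0.6, -0.0, 0.2]
width: 0.0003
finger_force: 0.0
```

```bash
python3 knob.py
```

```text
[0.4607019  0.24381724 0.17180436] 0.09040451904972263 ang 0.9669577998816712 swung 1.0499577998816711 in tool [ 0.0255 -0.0011  0.0089]
0.1 [ 0.0081  0.004  -0.0002]
0.2 [ 0.0166  0.0072 -0.0003]
0.3 [ 0.0253  0.0095 -0.0004]
0.4 [ 0.0342  0.0109 -0.0004]
0.5 [ 0.0433  0.0114 -0.0004]
[ 0.41588671 -0.13214708 -0.07442143] 0.0001905028265473638 [ 0.239 -0.221  1.808  0.279  1.176 -2.221] 5.225
```

Emit:
drive_tool --series '[[0.0,[0.005,0.0,0],[0,0,0]],[0.0,[0.011,0.003,0],[0,0,0]],[0.0,[0.017,0.006,0],[0,0,0]],[0.0,[0.017,0.006,0],[0,0,0]]]'

```text
time: 5.72
tool_pos: [0.4657, 0.2539, 0.1929]
ee_rot: [-3.133, 0.493, -2.311]
wrist_force: [18.5, 11.8, -2.5]
width: 0.0005
finger_force: 8.6
```

```bash
python3 knob.py
```

```text
[0.45833897 0.2426899  0.17062866] 0.08999691865125237 ang 0.9984539825490187 swung 1.0814539825490188 in tool [ 0.0222 -0.0021  0.0134]
0.1 [ 0.0082  0.0037 -0.0004]
0.2 [ 0.0167  0.0066 -0.0008]
0.3 [ 0.0255  0.0086 -0.0011]
0.4 [ 0.0344  0.0098 -0.0013]
0.5 [ 0.0434  0.01   -0.0016]
[17.70274612 10.95067907 -1.83117667] 0.0005505582234762108 [ 0.229 -0.261  1.843  0.289  1.154 -2.234] 5.775
```

The pusher moved the knob only 0.03 rad against about 21 N, so the lever is at its stop. I'll back off, record a reference for the locked knob, and plan the move over the freewheel.

Emit:
drive_tool --series '[[0.0,[-0.005,0,0],[0,0,0]],[0.02,[-0.01,0,-0.04],[0,0,0]],[0.06,[-0.01,0,-0.09],[0,0,0]],[0.08,[-0.01,0,-0.12],[0,0,0]],[0.08,[-0.01,0,-0.12],[0,0,0]]]'

```text
time: 6.4
tool_pos: [0.4289, 0.2174, 0.3013]
ee_rot: [-3.138, 0.477, -2.31]
wrist_force: [0.2, 0.2, -0.6]
width: 0.037
finger_force: 0.0
```

```bash
python3 knob.py; cat > sk.py <<'E'
from h import *
rs=[]
for n,(x,y) in (("top",(250,200)),("scene",(265,170))):
    m=red(imaging.snapshot(n)); N,l,s,ce=cv2.connectedComponentsWithStats(m)
    b=[ce[i] for i in range(1,N) if np.hypot(*(ce[i]-(x,y)))<30 and s[i][4]>30]; print(n,b)
    if b: rs.append(ray(cal(n),*b[0]))
if len(rs)==2:
    X,e=tri(rs); P=np.array([.4936,.1629,.1485]); v=X-P; print(X,e,"swung",np.arctan2(v@ey,v@ex)+.083,np.linalg.norm(v))
E
python3 sk.py; python3 - <<'E'
from h import *
E=np.array([.5285,.0945,.2165]); move(E-.018*a+.10*a,toolR(90))
E
```

```text
[0.67385518 0.06446187 0.16245048] 0.20585580303372497 ang -1.4209639725027345 swung -1.3379639725027346 in tool [ 0.0154 -0.2844  0.1451]
[-0.17658254  0.63710717 -0.12503257] 0.04094263373510603 [ 0.154 -0.385  1.718  0.292  1.434 -2.233] 6.45
top []
scene [array([249.34285714, 180.22857143])]
shift [0.0563, -0.1615, -0.0225] rot [-0.0451, -0.0025, -0.0955] deg 6.1
```

Emit:
drive_tool --series '[[0.08,[0.02,-0.05,-0.0225],[-0.02,0,-0.05]],[0.08,[0.04,-0.1,-0.0225],[-0.045,-0.0025,-0.0955]],[0.08,[0.0563,-0.15,-0.0225],[-0.045,-0.0025,-0.0955]],[0.08,[0.0563,-0.1615,-0.0225],[-0.045,-0.0025,-0.0955]],[0.08,[0.0563,-0.1615,-0.0225],[-0.045,-0.0025,-0.0955]]]'

```text
time: 7.18
tool_pos: [0.5098, 0.1031, 0.3025]
ee_rot: [3.137, 0.44, -2.259]
wrist_force: [-0.4, 0.9, -0.0]
width: 0.0798
finger_force: 0.0
```

```bash
python3 sk.py; python3 - <<'E'
from h import *
im=imaging.snapshot("wrist"); cv2.imwrite("pics/w3.png",im[:,:,::-1]); W=cal("wrist"); o=robot.get_obs(); print(o["joint_positions"],o["tool_pos"],o["ee_rot"])
np.savez("w3.npz",K=W[0],p=W[1],r=W[2],t=o["tool_pos"],e=o["ee_rot"])
E=np.array([.5285,.0945,.2165]); print(proj(W,[E,E-.0085*a]))
E
```

```text
top []
scene []
[-0.14509684 -0.20611017  1.56578152  0.37615132  1.54738505 -2.56573456] [0.5091587  0.10365804 0.30390593] [ 3.13935202  0.44110387 -2.25633657]
[[288.37442408 172.24772032]
 [289.50191623 170.98920508]]
```

View pics/w3.png

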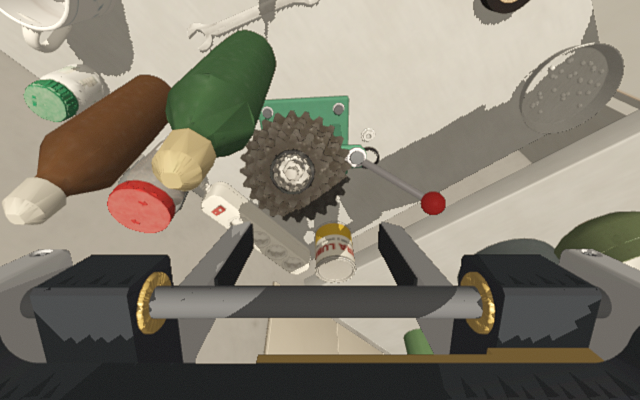

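The wrist view shows the freewheel boss near (293,172), the swung-out knob at (433,203), and the bottle cap at (183,165). Joint 6 is at its limit, so I need a smaller start angle.

```bash
python3 - <<'E'
from h import *
np.set_printoptions(precision=4,suppress=True)
d=np.load("w3.npz"); W3=(d["K"],d["p"],d["r"]); t,r=tool()
im3=cv2.imread("pics/w3.png"); im1=cv2.imread("pics/w1.png")
t0=np.array([.51594,.1871,.27654]); r0=R.from_euler("xyz",[3.139,.469,-2.314]).as_matrix()
r3=R.from_euler("xyz",d["e"]).as_matrix(); M=r0@r3.T; W1=(W3[0],t0+M@(W3[1]-d["t"]),M@W3[2]); print(W1[1])
bs=[]
for im,(x,y),rad in ((im1,(198,105),34),(im3,(293,172),26)):
    g=im.min(2); hsv=cv2.cvtColor(im,cv2.COLOR_BGR2HSV); m=(g>85).astype(np.uint8); k=np.zeros_like(m); cv2.circle(k,(x,y),rad,1,-1); m&=k
    pts=cv2.findNonZero(m); (c,s)=cv2.minEnclosingCircle(pts); print(c,s,len(pts),cv2.fitEllipse(cv2.convexHull(pts))); bs.append(cv2.fitEllipse(cv2.convexHull(pts))[0])
X,e=tri([ray(W1,*bs[0]),ray(W3,*bs[1])]); print("boss",X,e,"E",X+.0085*a)
X,e=tri([ray(W1,188.5,104),ray(W3,291.5,172)]); print("axle",X,e)
B=np.array([.5064,.1803,.1061]); w=X-B; print("hinge dist",w@ex,w@ey,w@a)
m=red(im3[:,:,::-1],70); N,l,s,ce=cv2.connectedComponentsWithStats(m); P=np.array([.4936,.1629,.1485])
for i in range(1,N):
    if np.hypot(*(ce[i]-(433,203)))<15:
        p,q=ray(W3,*ce[i]); Y=p+q*((P-p)@a)/(q@a); v=Y-P; print("knob",Y,np.linalg.norm(v),np.arctan2(v@ey,v@ex)+.083)
print("bottle cap",tri([ray(cal("top"),220+525/4,130+238/4),ray(W3,183,168)]))
E
```

```text
[0.4266 0.0904 0.3837]
(198.5, 103.87777709960938) 28.737966537475586 1403 ((198.6058807373047, 104.53812408447266), (52.35424041748047, 57.0309944152832), 80.1474609375)
(292.4425354003906, 171.1149444580078) 20.034605026245117 968 ((292.301025390625, 171.21636962890625), (38.765865325927734, 39.61604309082031), 30.88648223876953)
boss [0.5267 0.0971 0.2134] [np.float64(0.00014999802736208944), np.float64(0.00014999802736218566)] E [0.5245 0.094  0.221 ]
axle [0.5232 0.0925 0.2245] [np.float64(0.0006907277424848728), np.float64(0.000690727742484682)]
hinge dist -0.00044174453255832306 -0.06546752720312325 0.13309210143173908
knob [0.4585 0.2428 0.1707] 0.09005643696289992 1.0785170756009632
bottle cap (array([0.558 , 0.0301, 0.2569]), [np.float64(0.0015971407871985894), np.float64(0.0015971407871985925)])
```

```bash
cat >> h.py <<'E'
C=np.array([.5287,.0998,.2067])
def ax():  # TCP relative to sprocket centre along ex,ey,a; tool y angle; tilt error
    t,r=tool(); w=t-C; o=robot.get_obs(); f=o["wrist_force"]
    print("ex,ey,a mm",(1e3*np.array([w@ex,w@ey,w@a])).round(1),"ang",np.degrees(np.arctan2(r[:,1]@ey,r[:,1]@ex)).round(1),"tilt",np.degrees(np.arccos(-r[:,2]@a)).round(2),"F ex,ey,a",np.array([f@ex,f@ey,f@a]).round(1),"M_a",(o["wrist_torque"]@a).round(2),"w",o["width"].round(4),"q6",o["joint_positions"][5].round(2),"t",o["time"])
E
python3 - <<'E'
from h import *
ax(); move(C+.07*a,toolR(26))
E
```

```text
Traceback (most recent call last):
  File "h.py", line 36, in ax
    print("ex,ey,a mm",(1e3*np.array([w@ex,w@ey,w@a])).round(1),"ang",np.degrees(np.arctan2(r[:,1]@ey,r[:,1]@ex)).round(1),"tilt",np.degrees(np.arccos(-r[:,2]@a)).round(2),"F ex,ey,a",np.array([f@ex,f@ey,f@a]).round(1),"M_a",(o["wrist_torque"]@a).round(2),"w",o["width"].round(4),"q6",o["joint_positions"][5].round(2),"t",o["time"])
                                                                                                                                                                                                                                                                    ^^^^^^^^^^^^^^^^
AttributeError: 'float' object has no attribute 'round'
```

```bash
sed -i 's/o\["width"\].round(4)/round(o["width"],4)/' h.py
python3 - <<'E'
from h import *
ax(); move(C+.07*a,toolR(26))
E
```

```text
ex,ey,a mm [36.6 18.  90.5] ang 87.3 tilt 2.09 F ex,ey,a [-0.4 -0.5  0.3] M_a -0.01 w 0.0803 q6 -2.57 t 7.325
shift [0.0351, -0.0193, 0.0219] rot [-0.0351, -0.0153, 1.0702] deg 61.4
```

Emit:
drive_tool --series '[[0.075,[0,0,0],[0,0,0.18]],[0.075,[0,0,0],[-0.01,-0.005,0.36]],[0.075,[0,0,0],[-0.02,-0.01,0.54]],[0.075,[0.01,-0.005,0],[-0.03,-0.015,0.72]],[0.075,[0.02,-0.01,0],[-0.035,-0.015,0.9]]]'

```text
time: 7.95
tool_pos: [0.5054, 0.0831, 0.2958]
ee_rot: [2.748, 0.265, 3.074]
wrist_force: [-0.0, -0.2, -0.9]
width: 0.0747
finger_force: 0.0
```

```bash
python3 - <<'E'
from h import *
ax(); move(C+.05*a,toolR(26))
E
```

```text
ex,ey,a mm [16.2  8.9 91.8] ang 35.5 tilt 0.12 F ex,ey,a [-0.6 -0.1 -0.7] M_a -0.02 w 0.0747 q6 -1.74 t 7.95
shift [0.002, -0.0183, 0.0418] rot [-0.0, -0.002, 0.165] deg 9.5
```

Emit:
drive_tool --series '[[0.07,[0.002,-0.0183,0.01],[0,-0.002,0.165]],[0.07,[0.002,-0.0183,0.03],[0,-0.002,0.165]],[0.07,[0.002,-0.0183,0.0418],[0,-0.002,0.165]],[0.07,[0.002,-0.0183,0.0418],[0,-0.002,0.165]]]'

```text
time: 8.45
tool_pos: [0.5155, 0.0817, 0.2503]
ee_rot: [2.714, 0.2, 2.923]
wrist_force: [0.4, 0.0, -1.0]
width: 0.0704
finger_force: 0.0
```

```bash
python3 - <<'E'
from h import *
ax(); move(C+.03*a,toolR(26)); W=cal("wrist"); im=imaging.snapshot("wrist"); print(proj(W,[C+.018*a,C+.0095*a]))
cv2.imwrite("pics/w4.png",im[:,:,::-1])
E
```

```text
ex,ey,a mm [-0.2 -0.1 49. ] ang 26.3 tilt 0.12 F ex,ey,a [-0.3 -0.3 -1. ] M_a 0.01 w 0.0704 q6 -1.62 t 8.45
shift [-0.0001, 0.0002, 0.019] rot [-0.0004, -0.0021, 0.0047] deg 0.3
[[315.98356427 232.90231452]
 [315.96527471 228.61595543]]
```

View pics/w4.png

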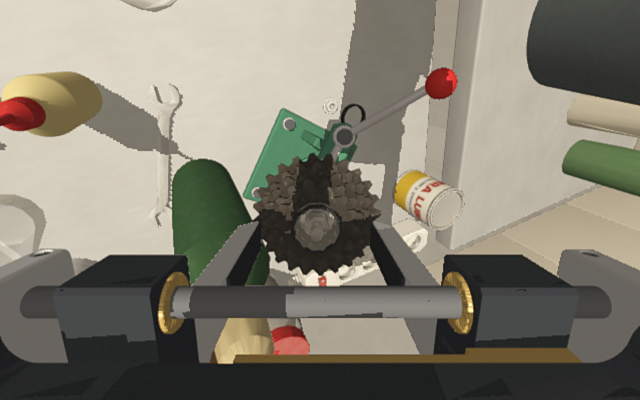

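The boss is at about (317,228), against a predicted (316,228.6), so the tool is aligned. Next is the guarded descent.

Emit:
drive_tool --series '[[0.066,[0,0,0.008],[0,-0.002,0]],[0.064,[0,0,0.016],[0,-0.002,0]],[0.064,[0,0,0.022],[0,-0.002,0]],[0.064,[0,0,0.025],[0,-0.002,0]],[0.064,[0,0,0.025],[0,-0.002,0]]]'

```text
time: 9.12
tool_pos: [0.5232, 0.0895, 0.2296]
ee_rot: [2.714, 0.205, 2.921]
wrist_force: [-2.2, -2.5, 3.8]
width: 0.0637
finger_force: 2.3
```

```bash
python3 -c "
from h import *
ax()"
```

```text
ex,ey,a mm [ 0.1 -1.7 25.6] ang 26.2 tilt 0.2 F ex,ey,a [-1.2  0.3  4.9] M_a -0.01 w 0.0637 q6 -1.61 t 9.125
```

Emit:
drive_tool --series '[[0.064,[0,0,-0.0015],[0,0,0]],[0.05,[0,0,-0.0015],[0,0,0]],[0.05,[0,0,-0.0015],[0,0,0]]]'

```text
time: 9.5
tool_pos: [0.5227, 0.0903, 0.2304]
ee_rot: [2.711, 0.204, 2.921]
wrist_force: [0.6, 4.3, 0.8]
width: 0.0576
finger_force: 30.0
```

```bash
python3 -c "
from h import *
ax()"
```

```text
ex,ey,a mm [ 0.8 -0.7 26.2] ang 26.2 tilt 0.14 F ex,ey,a [ 3.8  2.1 -1. ] M_a -0.0 w 0.0576 q6 -1.61 t 9.5
```

Gripped at 57.6 mm on the small sprocket. Now the first clockwise stroke.

Emit:
drive_tool --series '[[0.05,[0,0,0],[0,0,0.185]],[0.05,[0,0,0],[0,0,0.37]],[0.05,[0,0,0],[0,0,0.555]],[0.05,[0,0,0],[0,0,0.74]],[0.05,[0,0,0],[0,0,0.925]]]'

```text
time: 10.12
tool_pos: [0.5229, 0.0906, 0.2304]
ee_rot: [2.713, -0.209, 2.081]
wrist_force: [2.3, 4.4, 0.5]
width: 0.0577
finger_force: 30.0
```

```bash
python3 -c "
from h import *
ax()"
```

```text
ex,ey,a mm [ 1.1 -0.8 26. ] ang -27.1 tilt 0.17 F ex,ey,a [ 4.6  0.7 -1.8] M_a 0.13 w 0.0577 q6 -0.68 t 10.125
```

Emit:
drive_tool --series '[[0.05,[0,0,0],[0,0,0.185]],[0.05,[0,0,0],[0,0,0.37]],[0.05,[0,0,0],[0,0,0.555]],[0.05,[0,0,0],[0,0,0.74]],[0.05,[0,0,0],[0,0,0.925]]]'

```text
time: 10.75
tool_pos: [0.5232, 0.0906, 0.2303]
ee_rot: [3.052, -0.467, 1.131]
wrist_force: [4.2, 5.0, 0.1]
width: 0.0576
finger_force: 30.0
```

```bash
python3 - <<'E'
from h import *
ax(); t,r=tool(); W=cal("wrist"); im=imaging.snapshot("wrist"); m=red(im,70); N,l,s,ce=cv2.connectedComponentsWithStats(m); P=np.array([.4936,.1629,.1485])
for i in range(1,N):
    if s[i][4]>100:
        p,q=ray(W,*ce[i]); Y=p+q*((P-p)@a)/(q@a); v=Y-P; print("knob",ce[i],np.linalg.norm(v),np.arctan2(v@ey,v@ex)+.083)
print("tool dir of ex,ey",(r.T@ex).round(2),(r.T@ey).round(2))
E
```

```text
ex,ey,a mm [ 1.2 -1.  25.9] ang -80.1 tilt 0.21 F ex,ey,a [ 5.8 -0.4 -2.8] M_a 0.12 w 0.0576 q6 0.24 t 10.75
knob [152.3890785 119.6996587] 0.09052291309468484 1.0727041634461454
knob [500.64       192.24228571] 0.2234621100949467 -1.3044822840283967
tool dir of ex,ey [0.99 0.17 0.  ] [ 0.17 -0.99 -0.  ]
```

Emit:
drive_tool --series '[[0.068,[0.0,0,0],[0,0,0]],[0.068,[0.0015,0,0],[0,0,-0.15]],[0.068,[0.0015,0,0],[0,0,-0.335]],[0.068,[0.0015,0,0],[0,0,-0.52]],[0.068,[0.0015,0,0],[0,0,-0.705]]]'

```text
time: 11.42
tool_pos: [0.5228, 0.0899, 0.23]
ee_rot: [2.765, -0.288, 1.881]
wrist_force: [0.2, 0.1, 0.3]
width: 0.0679
finger_force: 0.0
```

Emit:
drive_tool --series '[[0.068,[0,0,0],[0,0,-0.185]],[0.068,[0,0,0],[0,0,-0.37]],[0.068,[0,0,0],[0,0,-0.555]],[0.068,[0,0,0],[0,0,-0.74]],[0.068,[0,0,0],[0,0,-0.925]]]'

```text
time: 12.05
tool_pos: [0.5228, 0.0899, 0.23]
ee_rot: [2.684, 0.111, 2.725]
wrist_force: [-0.5, -1.0, -0.4]
width: 0.0676
finger_force: 0.0
```

Emit:
drive_tool --series '[[0.068,[0,0,0],[0,0,-0.185]],[0.068,[0,0,0.0003],[0,0,-0.25]],[0.05,[0,0,0.0003],[0,0,-0.25]],[0.05,[0,0,0.0003],[0,0,-0.25]]]'

```text
time: 12.55
tool_pos: [0.523, 0.0906, 0.2301]
ee_rot: [2.719, 0.215, 2.948]
wrist_force: [0.5, 0.1, -1.1]
width: 0.0574
finger_force: 30.0
```

```bash
python3 -c "
from h import *
ax()"
```

```text
ex,ey,a mm [ 1.  -0.8 25.7] ang 27.9 tilt 0.09 F ex,ey,a [-0.2 -0.4 -1.2] M_a -0.02 w 0.0574 q6 -1.64 t 12.55
```

Emit:
drive_tool --series '[[0.05,[0,0,0],[0,0,0.185]],[0.05,[0,0,0],[0,0,0.37]],[0.05,[0,0,0],[0,0,0.555]],[0.05,[0,0,0],[0,0,0.74]],[0.05,[0,0,0],[0,0,0.925]]]'

```text
time: 13.18
tool_pos: [0.5231, 0.0908, 0.23]
ee_rot: [2.71, -0.195, 2.107]
wrist_force: [1.2, 1.6, -1.8]
width: 0.0576
finger_force: 30.0
```

Emit:
drive_tool --series '[[0.05,[0,0,0],[0,0,0.185]],[0.05,[0,0,0],[0,0,0.37]],[0.05,[0,0,0],[0,0,0.555]],[0.05,[0,0,0],[0,0,0.74]],[0.05,[0,0,0],[0,0,0.925]]]'

```text
time: 13.8
tool_pos: [0.5233, 0.0908, 0.23]
ee_rot: [3.038, -0.461, 1.163]
wrist_force: [2.5, 1.0, -2.8]
width: 0.058
finger_force: 30.0
```

```bash
python3 -c "
from h import *
ax()"
```

```text
ex,ey,a mm [ 1.3 -1.  25.5] ang -78.4 tilt 0.09 F ex,ey,a [ 0.8 -1.4 -3.5] M_a 0.14 w 0.058 q6 0.22 t 13.8
```

Emit:
drive_tool --series '[[0.068,[0.0,0,0],[0,0,0]],[0.068,[0,0,0],[0,0,-0.15]],[0.068,[0,0,0],[0,0,-0.335]],[0.068,[0,0,0],[0,0,-0.52]],[0.068,[0,0,0],[0,0,-0.705]]]'

```text
time: 14.42
tool_pos: [0.5231, 0.0904, 0.2305]
ee_rot: [2.755, -0.276, 1.914]
wrist_force: [-0.3, -0.3, -0.5]
width: 0.0684
finger_force: 0.0
```

Emit:
drive_tool --series '[[0.068,[0,0,0],[0,0,-0.185]],[0.068,[0,0,0],[0,0,-0.37]],[0.068,[0,0,0],[0,0,-0.555]],[0.068,[0,0,0],[0,0,-0.74]],[0.068,[0,0,0],[0,0,-0.925]]]'

```text
time: 15.05
tool_pos: [0.5231, 0.0904, 0.2305]
ee_rot: [2.687, 0.126, 2.755]
wrist_force: [-0.3, 0.3, -0.4]
width: 0.0682
finger_force: 0.0
```

Emit:
drive_tool --series '[[0.068,[0,0,0],[0,0,-0.185]],[0.068,[0,0,0.0003],[0,0,-0.22]],[0.05,[0,0,0.0003],[0,0,-0.22]],[0.05,[0,0,0.0003],[0,0,-0.22]]]'

```text
time: 15.55
tool_pos: [0.5232, 0.0906, 0.2301]
ee_rot: [2.719, 0.216, 2.948]
wrist_force: [-0.4, -0.2, -0.1]
width: 0.0578
finger_force: 30.0
```

```bash
python3 -c "
from h import *
ax()"
```

```text
ex,ey,a mm [ 1.1 -1.  25.7] ang 27.9 tilt 0.12 F ex,ey,a [-0.4  0.2  0.1] M_a -0.02 w 0.0578 q6 -1.64 t 15.55
```

Emit:
drive_tool --series '[[0.05,[0,0,0],[0,0,0.185]],[0.05,[0,0,0],[0,0,0.37]],[0.05,[0,0,0],[0,0,0.555]],[0.05,[0,0,0],[0,0,0.74]],[0.05,[0,0,0.0002],[0,0,0.925]]]'

```text
time: 16.18
tool_pos: [0.5233, 0.0906, 0.23]
ee_rot: [2.71, -0.194, 2.107]
wrist_force: [-0.3, -0.8, 0.6]
width: 0.0575
finger_force: 30.0
```

Emit:
drive_tool --series '[[0.05,[0,0,0],[0,0,0.185]],[0.05,[0,0,0],[0,0,0.37]],[0.05,[0,0,0],[0,0,0.555]],[0.05,[0,0,0],[0,0,0.74]],[0.05,[0,0,0.0002],[0,0,0.925]]]'

```text
time: 16.8
tool_pos: [0.5233, 0.0907, 0.2298]
ee_rot: [3.038, -0.46, 1.163]
wrist_force: [-0.3, -1.0, 1.1]
width: 0.0574
finger_force: 30.0
```

```bash
python3 -c "
from h import *
ax()"
```

```text
ex,ey,a mm [ 1.1 -1.  25.4] ang -78.4 tilt 0.12 F ex,ey,a [-0.4 -0.3  1.5] M_a 0.13 w 0.0574 q6 0.22 t 16.8
```

Emit:
drive_tool --series '[[0.068,[0.0,0,0],[0,0,0]],[0.068,[0,0,0],[0,0,-0.15]],[0.068,[0,0,0],[0,0,-0.335]],[0.068,[0,0,0],[0,0,-0.52]],[0.068,[0,0,0],[0,0,-0.705]]]'

```text
time: 17.42
tool_pos: [0.5234, 0.091, 0.2298]
ee_rot: [2.754, -0.277, 1.914]
wrist_force: [0.5, 0.7, -0.3]
width: 0.0682
finger_force: 0.0
```

Emit:
drive_tool --series '[[0.068,[0,0,0],[0,0,-0.185]],[0.068,[0,0,0],[0,0,-0.37]],[0.068,[0,0,0],[0,0,-0.555]],[0.068,[0,0,0],[0,0,-0.74]],[0.068,[0,0,0],[0,0,-0.925]]]'

```text
time: 18.05
tool_pos: [0.5234, 0.091, 0.2298]
ee_rot: [2.686, 0.126, 2.755]
wrist_force: [-0.6, 0.1, -0.2]
width: 0.068
finger_force: 0.0
```

Emit:
drive_tool --series '[[0.068,[0,0,0],[0,0,-0.185]],[0.068,[0,0,0.0002],[0,0,-0.22]],[0.05,[0,0,0.0002],[0,0,-0.22]],[0.05,[0,0,0.0002],[0,0,-0.22]]]'

```text
time: 18.55
tool_pos: [0.5234, 0.0909, 0.2295]
ee_rot: [2.719, 0.215, 2.948]
wrist_force: [0.5, -0.7, -0.5]
width: 0.0577
finger_force: 30.0
```

```bash
python3 -c "
from h import *
ax()"
```

```text
ex,ey,a mm [ 1.1 -1.  25. ] ang 27.9 tilt 0.11 F ex,ey,a [-0.5 -0.8 -0.3] M_a 0.04 w 0.0577 q6 -1.64 t 18.55
```

Emit:
drive_tool --series '[[0.05,[0,0,0],[0,0,0.185]],[0.05,[0,0,0],[0,0,0.37]],[0.05,[0,0,0],[0,0,0.555]],[0.05,[0,0,0],[0,0,0.74]],[0.05,[0,0,0.0002],[0,0,0.925]]]'

```text
time: 19.18
tool_pos: [0.5235, 0.0909, 0.2294]
ee_rot: [2.71, -0.194, 2.107]
wrist_force: [-0.1, -0.8, 0.4]
width: 0.0576
finger_force: 30.0
```

```bash
python3 -c "
from h import *
ax()"
```

```text
ex,ey,a mm [ 1.1 -1.1 24.9] ang -25.4 tilt 0.12 F ex,ey,a [-0.4 -0.4  0.7] M_a 0.15 w 0.0576 q6 -0.71 t 19.175
```

Emit:
drive_tool --series '[[0.05,[0,0,0],[0,0,0.185]],[0.05,[0,0,0],[0,0,0.37]],[0.05,[0,0,0],[0,0,0.555]],[0.05,[0,0,0],[0,0,0.74]],[0.05,[0,0,0],[0,0,0.925]]]'

```text
time: 19.8
tool_pos: [0.5235, 0.0909, 0.2292]
ee_rot: [3.038, -0.46, 1.163]
wrist_force: [-0.1, -0.4, -0.3]
width: 0.0578
finger_force: 30.0
```

```bash
python3 -c "
from h import *
ax()"
```

```text
ex,ey,a mm [ 1.1 -1.  24.7] ang -78.4 tilt 0.11 F ex,ey,a [-0.5 -0.1 -0.1] M_a 0.11 w 0.0578 q6 0.22 t 19.8
```

Turned 425° so far with no stop. Return and regrip.

Emit:
drive_tool --series '[[0.068,[0.0,0,0],[0,0,0]],[0.068,[0,0,0],[0,0,-0.15]],[0.068,[0,0,0],[0,0,-0.335]],[0.068,[0,0,0],[0,0,-0.52]],[0.068,[0,0,0],[0,0,-0.705]]]'

```text
time: 20.42
tool_pos: [0.5235, 0.0912, 0.2296]
ee_rot: [2.754, -0.277, 1.914]
wrist_force: [-0.4, -0.9, -0.4]
width: 0.0684
finger_force: 0.0
```

Emit:
drive_tool --series '[[0.068,[0,0,0],[0,0,-0.185]],[0.068,[0,0,0],[0,0,-0.37]],[0.068,[0,0,0],[0,0,-0.555]],[0.068,[0,0,0],[0,0,-0.74]],[0.068,[0,0,0],[0,0,-0.925]]]'

```text
time: 21.05
tool_pos: [0.5235, 0.0912, 0.2296]
ee_rot: [2.686, 0.126, 2.755]
wrist_force: [0.2, -0.1, -0.2]
width: 0.0679
finger_force: 0.0
```

Emit:
drive_tool --series '[[0.068,[0,0,0],[0,0,-0.185]],[0.068,[0,0,0.0002],[0,0,-0.22]],[0.05,[0,0,0.0002],[0,0,-0.22]],[0.05,[0,0,0.0002],[0,0,-0.22]]]'

```text
time: 21.55
tool_pos: [0.5235, 0.091, 0.2292]
ee_rot: [2.719, 0.216, 2.948]
wrist_force: [0.5, -1.2, -0.7]
width: 0.0578
finger_force: 30.0
```

Emit:
drive_tool --series '[[0.05,[0,0,0],[0,0,0.185]],[0.05,[0,0,0],[0,0,0.37]],[0.05,[0,0,0],[0,0,0.555]]]'

```text
time: 21.92
tool_pos: [0.5237, 0.0905, 0.2296]
ee_rot: [2.672, -0.028, 2.444]
wrist_force: [1.0, -3.1, 0.8]
width: 0.0575
finger_force: 30.0
```

```bash
python3 -c "
from h import *
ax()"
```

```text
ex,ey,a mm [ 1.1 -1.5 25.1] ang -4.0 tilt 0.23 F ex,ey,a [-1.4 -2.7  1.6] M_a 1.24 w 0.0575 q6 -1.08 t 21.925
```

Emit:
drive_tool --series '[[0.05,[0,0,0],[0,0,0.05]],[0.05,[0,0,0],[0,0,0.05]]]'

```text
time: 22.18
tool_pos: [0.5235, 0.0907, 0.2297]
ee_rot: [2.674, -0.049, 2.404]
wrist_force: [-2.3, -3.1, 2.3]
width: 0.0576
finger_force: 30.0
```

```bash
python3 -c "
from h import *
ax()"
```

```text
ex,ey,a mm [ 1.1 -1.2 25.2] ang -6.6 tilt 0.17 F ex,ey,a [-2.4  0.   3.7] M_a 1.0 w 0.0576 q6 -1.04 t 22.175
```

Emit:
drive_tool --series '[[0.07,[0,0,0],[0,0,0.05]],[0.07,[0,0,0],[0,0,0.05]],[0.07,[0,0,-0.03],[0,0,0.05]],[0.07,[0,0,-0.06],[0,0,0.05]],[0.07,[0,0,-0.06],[0,0,0.05]]]'

```text
time: 22.8
tool_pos: [0.5083, 0.0688, 0.2853]
ee_rot: [2.672, -0.07, 2.357]
wrist_force: [-0.2, 0.0, -0.2]
width: 0.0695
finger_force: 0.0
```

```bash
python3 - <<'E'
from h import *
ax(); W=cal("wrist"); im=imaging.snapshot("wrist"); cv2.imwrite("pics/w5.png",im[:,:,::-1]); m=red(im,70); N,l,s,ce=cv2.connectedComponentsWithStats(m); P=np.array([.4936,.1629,.1485])
for i in range(1,N):
    if s[i][4]>100:
        p,q=ray(W,*ce[i]); Y=p+q*((P-p)@a)/(q@a); v=Y-P; print("knob",ce[i],np.linalg.norm(v),np.arctan2(v@ey,v@ex)+.083)
E
```

```text
ex,ey,a mm [ 2.6 -1.9 86.9] ang -9.5 tilt 0.41 F ex,ey,a [-0.2  0.2 -0.1] M_a -0.0 w 0.0695 q6 -0.99 t 22.8
knob [339.12641815  36.84764992] 0.09020552835905477 1.0834332199341357
knob [ 83.1990172 260.5995086] 0.28770842912584027 -2.692349540647305
knob [353.51086957 328.91847826] 0.24304447828299608 -1.4074734970533618
```

View pics/w5.png

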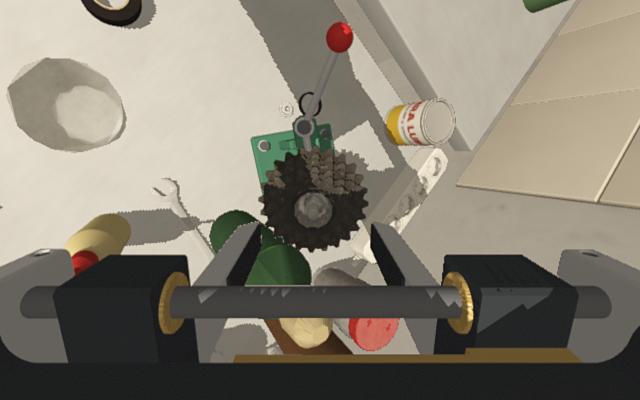

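The knob at (340,37) still reads the locked angle, the freewheel stopped dead at about 1.2 N m, and the gripper is clear of everything. I'll hand the job in.

```bash
python3 -c "
from bench import robot
print(robot.close_job())"
```

```text
the job is handed in; nothing more can be done
None
```

I handed the job in at about 23 s: the lever is locked against its stop, the freewheel is screwed home (about 1.25 turns to a dead stop at about 1.2 N m), and nothing lying round the stand was touched as far as the forces and pictures show; no verdict was returned.

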